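# Make up the service kit and the inspection kit

### The arm

A 7-joint arm with a two-finger parallel gripper is mounted at the origin on a cart in front of the work surface, level with it; the furniture and walls round the work are solid. World frame = base frame: x ahead of the robot, y to its left, z up, the work surface at z = 0. Lengths are in mm, angles in rad, forces in N, time in s.
With the tool pointing down it reaches from about 400 to 900 mm from the base axis. Payload 5.6 kg.
Tool frame: the origin (TCP) lies at the very end of the fingers, on their centre line; the grasp point (between the pads) lies 19 mm behind it; z points along the fingers, y is the direction in which the jaws open and shut (so a half turn about z gives the same grasp; the last joint's range is limited). The gripper opens to 92 mm and grips with 3 to 60 N. Pads are 20 mm wide; open, the fingers measure 128 mm over their backs; the gripper's body (75 mm by 189 mm) begins 69 mm behind the grasp point.
Start: joints at [1.173, 0.468, -0.012, 1.603, 0.006, 1.071, -0.056], TCP at [225.771, -609.538, 214.592] pointing down, gripper open.
Joint ranges: [-2.53, 2.53], [-0.31, 2.02], [-1.57, 1.55], [0.28, 2.44], [-1.29, 4.43], [0.15, 1.84], [-2.92, 2.92]. Speed limits (rad/s): [2.57, 2.57, 3.14, 3.14, 3.14, 3.14, 3.14].

### API

Orientations are given as a rotation vector (axis times angle).
In Python, from cell import sensors, get_image, env gives the robot as it stands.
- The arm moves only by the tool servo_tool, never from a script. Its argument "motion" is a list of rows, each a list of 7 numbers: the turn, a rotation vector about the tool's x, y, z in degrees, then the shift along the tool's x, y, z in mm, then the opening, from 0 (shut) to 1 (fully open). In form: [[ax, ay, az, tx, ty, tz, jaw], ...]. A call has 1 to 8 rows; each row is the pose to reach, as a shift and turn from the pose commanded when the call began, along the tool's axes at that moment; what a row does not reach only later rows make up. A row lasts 1/8 s, in which the tool goes at most 62.5 mm and 10.7 degrees, less where a joint would pass 70% of its speed; a pose out of reach is approached as far as the arm can. A call with a gripper value outside its range is refused whole. The fingers move at their own pace and stop on an object; "squeeze" is the grip in N (left out, the last holds). Time passes only in rows, so rows that repeat a pose let the fingers close. It gives the time, the measured TCP pose, the force and the opening at its end, in the units of the state.
- sensors.get_obs(): the state, without advancing time (a new reading comes with each control period).
- get_image(name): name is "scene" or "side" or "wrist"; returns a dict with "color" (420x560x3 uint8, red, green, blue), "vfov" (degrees; the focal length in pixels is half the picture's height over the tangent of half this angle, whatever the lens; pixels are square), "cx", "cy" (the principal point, pixels), "T" (4x4, takes a point from camera to world coordinates); the wrist camera has in their place "hand_eye" (4x4, takes a point from camera to tool coordinates, whose origin is the TCP and whose axes are the flange's). Camera axes: x right, y down, z forward; pixel columns grow to the right and rows downward; lengths in mm; the calibration is good to about 2 mm. A picture is of the moment at which its call begins: read the wrist's pose just before it. There is no depth.
- env.hand_in(): hands the job in, once; it reports no verdict.
The state is a dict: "clock": time; "qpos": joint angles; "dq": joint speeds; "effort": joint torques, N m; "eef_pos": TCP position; "eef_rot": TCP orientation; "ft_force": force on the tool from outside, world axes, zero at the start; "moment": the same for the moment, N m; "width": opening from 0.0 (shut) to 1.0 (fully open).
Only numpy, scipy, OpenCV 4.12 (cv2) and the standard library are available. Lean on these libraries where they do the work, as an engineer would, in place of code of your own. Each camera call takes 0.05 s, during which the arm holds its last target.

### The job

Make up two kits from the stock in the middle of the bench. The balance service kit goes in the tray with three compartments: the fuse tin in the wide compartment at its end, the small steel weight in the middle one and the screw terminal block in the other end one; the inspection kit goes in the tray with two compartments: the black eye loupe in the wider one and the tall black-capped vial in the narrower one. Set each thing upright, as it stands now, on the floor of its compartment, not on a rim or divider, and leave the short white-capped vial and the hex-key set where they are.

Things in the scene. Friction and masses are not known exactly. Their poses are not given: they have to be found in the camera images.
- tray_three: fixed grey tray, 86 (x) x 192 (y) mm, left or right of the stock; three compartments in a row along y, each 80 mm along x about x = 0. Along y: wide end one 72 mm, centre +57; middle one 54, centre -9; other end one 54, centre -66 mm. Origin: underside centre; z up; +y within 12 deg of the robot's left. Rim and dividers 3 mm thick, 7 mm high; floor top at z = 2 mm
- tray_two: fixed grey tray, 80 (x) x 149 (y) mm, on the other side of the stock; two compartments in a row along y, each 74 mm along x about x = 0. Along y: wider one 78 mm, centre +32.5; narrower one 62, centre -40.5 mm. Origin: underside centre; z up; +y within 12 deg of the robot's left. Rim and divider 3 mm thick, 7 mm high; floor top at z = 2 mm
- steel_weight: small steel balance weight, standing: round body 21 mm in diameter, with a knob on top, 22 mm high in all; origin at the centre of the underside, z up. It may be taken by the body or the knob
- fuse_box: fuse tin, small pale box with a fixed green lid, 40 (x) x 56 (y, its length) x 22 mm high; origin at the centre of the underside, z up. Its lid does not open
- terminal_strip: screw terminal block, pale grey plastic, 18 (x) x 52 (y, its length) x 20 mm high; the plain block is 13 mm high, on it stand four 12 mm wide screw posts; origin at the centre of the underside, z up. Take it across x, below 13 mm height
- eye_loupe: black eye loupe, a stepped round tube 42 mm in diameter (wider at the top) and 40 mm high, standing; origin at the centre of the underside, z up
- tall_vial: the taller sample vial, clear with a black screw cap, 30 mm in diameter, 50 mm high, standing; origin at the centre of the underside, z up
- short_vial: bystander in the stock: the shorter sample vial, clear with a white screw cap, 27 mm in diameter, 40 mm high; not to be moved; origin at the centre of the underside
- hex_key_set: bystander beyond the right-hand tray: folding hex-key set, red handle with steel keys, 22 (x) x 86 (y, its length) x 23 mm high; not to be moved; origin at the centre of the underside

How it is judged (in metres and radians):
At the end, for the whole second after the job is handed in: Each of the five things is inside its own compartment, between the dividers, underside within 2.5 mm of its floor, upright within 0.08 rad, released and at rest; the short vial and the hex-key set are upright within 20 mm of where they were (x of steel_weight in the frame of tray_three between -0.031 and 0.031 m and y of steel_weight in the frame of tray_three between -0.027 and 0.009 m and z of steel_weight in the frame of tray_three between 0 and 0.0045 m and angle between each of steel_weight, fuse_box, terminal_strip, eye_loupe, tall_vial's own z axis and vertical below 0.08 rad and linear speed of each of steel_weight, fuse_box, terminal_strip, eye_loupe, tall_vial below 0.02 m/s and contact force between the fingers and steel_weight below 0.05 N and x of fuse_box in the frame of tray_three between -0.021 and 0.021 m and y of fuse_box in the frame of tray_three between 0.04 and 0.074 m and z of fuse_box in the frame of tray_three between 0 and 0.0045 m and contact force between the fingers and fuse_box below 0.05 N and x of terminal_strip in the frame of tray_three between -0.032 and 0.032 m and y of terminal_strip in the frame of tray_three between -0.085 and -0.047 m and z of terminal_strip in the frame of tray_three between 0 and 0.0045 m and contact force between the fingers and terminal_strip below 0.05 N and x of eye_loupe in the frame of tray_two between -0.018 and 0.018 m and y of eye_loupe in the frame of tray_two between 0.0125 and 0.0525 m and z of eye_loupe in the frame of tray_two between 0 and 0.0045 m and contact force between the fingers and eye_loupe below 0.05 N and x of tall_vial in the frame of tray_two between -0.024 and 0.024 m and y of tall_vial in the frame of tray_two between -0.0585 and -0.0225 m and z of tall_vial in the frame of tray_two between 0 and 0.0045 m and contact force between the fingers and tall_vial below 0.05 N and distance of each of short_vial, hex_key_set from where it was at the start of the episode below 0.02 m and angle between each of short_vial, hex_key_set's own z axis and vertical below 0.1 rad); the robot touches nothing.
It fails at once if the short vial is shifted by more than 2 cm (distance of short_vial from where it was at the start of the episode above 0.02 m).
It fails at once if the hex key set is shifted by more than 2 cm (distance of hex_key_set from where it was at the start of the episode above 0.02 m).
It also fails if it takes over 120 s, if anything falls off the work surface, if the arm or the gripper's body presses on something with over 40 N, if the wrist force passes 120 N, or if a joint passes its speed limit or range.

## Working session

There is one attempt and no reset: what is moved stays moved. The work goes in short steps, Python scripts to look and compute and a tool call to move; the robot and the scene stay as the last step left them, time stands still between calls to the robot, and variables do not carry over. Pictures are saved under pics/ and viewed, and the job is handed in when it is done.

Besides the shell and the picture viewer there is one more tool, called after "Call:" as name(argument=value, ...) on one line, values as JSON. servo_tool: Moves the arm, as the interface text tells. Its arguments: {"type":"object","properties":{"motion":{"type":"array","items":{"type":"array","items":{"type":"number"}}},"squeeze":{"type":"number"}},"required":["motion"]}

```bash
ls; mkdir -p pics
python3 - <<'E'
from cell import sensors,get_image,env
import cv2,numpy as np
o=sensors.get_obs(); print(o)
for n in ("scene","side","wrist"):
    im=get_image(n); cv2.imwrite(f"pics/{n}0.png",im["color"][:,:,::-1])
    print(n,{k:(np.round(v,4).tolist() if k!="color" else 0) for k,v in im.items()})
E
```

```text
pics
{'clock': 0.0, 'qpos': array([ 1.17297159,  0.46838059, -0.01161072,  1.60360294,  0.00599752,
        1.07144284, -0.05627775]), 'dq': array([ 1.53573913e-04, -7.54174017e-04, -1.57798401e-03,  1.15267742e-03,
        5.20843307e-04,  5.06475827e-06,  8.22235836e-04]), 'effort': array([-1.02100140e-05, -5.20578825e+01, -1.27532909e-02, -2.43741453e+01,
       -5.66928042e-02,  1.74154626e-02,  1.74475085e-04]), 'eef_pos': array([ 225.56064842, -608.9790119 ,  213.64672291]), 'eef_rot': array([-3.09057258e+00, -5.54074476e-01,  6.82266853e-04]), 'ft_force': array([ 0.85038172, -0.04451519, -1.04367275]), 'moment': array([-0.02600435, -0.01702421,  0.01919242]), 'width': 1.0019606422456127}
scene {'color': 0, 'vfov': 45.6964, 'cx': 290.1518, 'cy': 205.375, 'T': [[-0.6227, -0.4147, 0.6635, -282.0201], [-0.7824, 0.3204, -0.5341, 708.2718], [0.0089, -0.8517, -0.524, 700.269], [0.0, 0.0, 0.0, 1.0]]}
side {'color': 0, 'vfov': 54.0147, 'cx': 283.7404, 'cy': 206.9216, 'T': [[-0.9572, -0.1566, 0.2435, 284.4012], [-0.2894, 0.5428, -0.7884, 767.0072], [-0.0087, -0.8251, -0.5649, 556.088], [0.0, 0.0, 0.0, 1.0]]}
wrist {'color': 0, 'vfov': 61.2386, 'cx': 272.866, 'cy': 206.7191, 'hand_eye': [[0.001, -0.9609, -0.2769, 79.0733], [1.0, 0.0012, -0.0005, 0.0917], [0.0008, -0.2769, 0.9609, -170.128], [0.0, 0.0, 0.0, 1.0]]}
```

View pics/scene0.png

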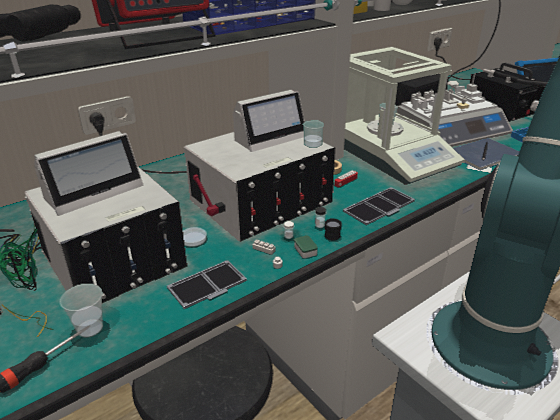

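View pics/side0.png

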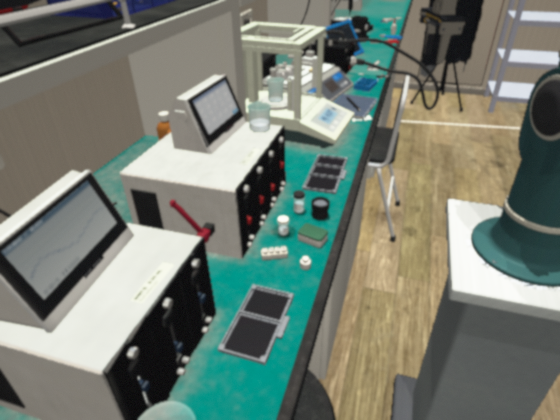

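View pics/wrist0.png

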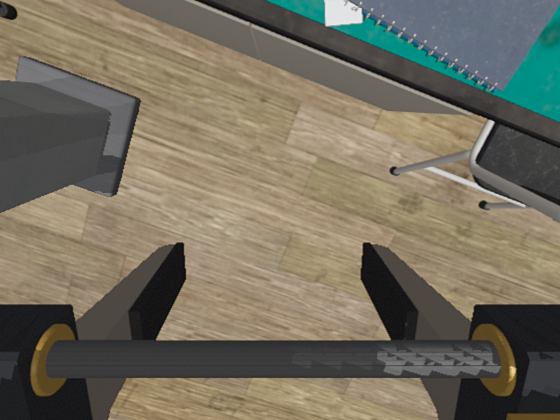

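```bash
cat > h.py <<'E'
import numpy as np,cv2
from cell import sensors,get_image,env
from scipy.spatial.transform import Rotation as R
def cam(n):
    o=sensors.get_obs(); im=get_image(n)
    T=np.array(im["T"]) if "T" in im else None
    if T is None:
        Tt=np.eye(4);Tt[:3,:3]=R.from_rotvec(o["eef_rot"]).as_matrix();Tt[:3,3]=o["eef_pos"]
        T=Tt@np.array(im["hand_eye"])
    f=210/np.tan(np.radians(im["vfov"]/2))
    return dict(c=im["color"][:,:,::-1].copy(),T=T,f=f,cx=im["cx"],cy=im["cy"])
def up(c,u,v,z=0):
    d=c["T"][:3,:3]@np.array([(u-c["cx"])/c["f"],(v-c["cy"])/c["f"],1]); p=c["T"][:3,3]
    return p+d*(z-p[2])/d[2]
def pr(c,P):
    q=c["T"][:3,:3].T@(np.array(P,float)-c["T"][:3,3]); return c["cx"]+c["f"]*q[0]/q[2],c["cy"]+c["f"]*q[1]/q[2]
def crop(c,x0,y0,x1,y1,s,fn): cv2.imwrite(fn,cv2.resize(c["c"][y0:y1,x0:x1],None,fx=s,fy=s,interpolation=cv2.INTER_CUBIC))
def st():
    o=sensors.get_obs(); Rm=R.from_rotvec(o["eef_rot"]).as_matrix()
    print("t",o["clock"],"p",o["eef_pos"].round(1),"f",o["ft_force"].round(1),"w",round(o["width"],3)); print(Rm.round(3)); return o,Rm
def goto(P,yaw=None,ref=None):
    """print tool-frame shift & turn to reach TCP P, tool y-axis at world angle yaw(deg), pointing down"""
    o,Rm=st(); 
    if yaw is None: yaw=np.degrees(np.arctan2(Rm[1,1],Rm[0,1]))
    y=np.array([np.cos(np.radians(yaw)),np.sin(np.radians(yaw)),0])
    z=np.array([0,0,-1.]);x=np.cross(y,z);G=np.stack([x,y,z],1)
    print("turn",np.degrees(R.from_matrix(Rm.T@G).as_rotvec()).round(2),"shift",(Rm.T@(np.array(P)-o["eef_pos"])).round(1))
E
python3 - <<'E'
from h import *
c=cam("scene");s=cam("side");crop(c,140,160,420,320,2.8,"pics/sc1.png");crop(s,210,140,360,370,2.6,"pics/si1.png")
for n,u,v,z in [("term",263,246,0),("short",289,230,20),("fuse",306,246,11),("wt",277,262,11),("tall",320,218,25),("loupe",333,230,20),("tray2",207,283,0),("tray3",378,206,0),("hex",346,180,10),("boxcorner",246,236,0),("boxr",334,195,0),("boxtop",236,175,150)]: print(n,up(c,u,v,z).round())
st()
E
```

```text
term [500. 160.   0.]
short [492.  88.  20.]
fuse [427.  89.  11.]
wt [420. 179.  11.]
tall [481.  -1.  25.]
loupe [427.   4.  20.]
tray2 [466. 332.   0.]
tray3 [ 458. -190.    0.]
hex [ 603. -210.   10.]
boxcorner [559. 168.   0.]
boxr [ 573. -136.    0.]
boxtop [598. 163. 150.]
t 0.25 p [ 225.6 -609.3  214.1] f [ 0.  -0.3  1. ] w 1.0
[[ 0.938  0.347 -0.   ]
 [ 0.347 -0.938  0.001]
 [-0.    -0.001 -1.   ]]
```

View pics/sc1.png

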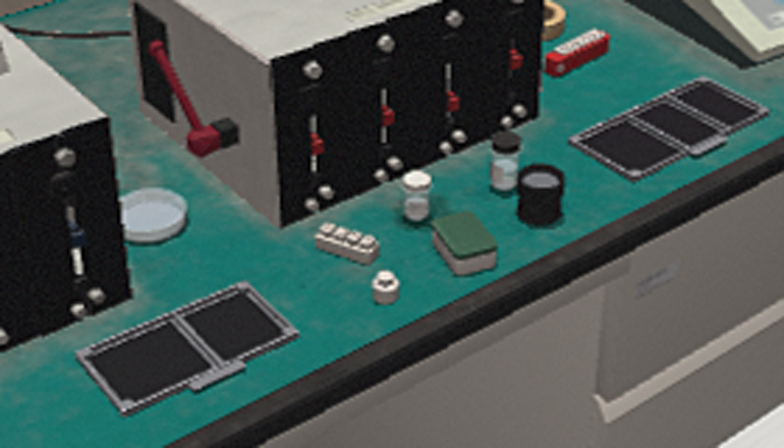

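View pics/si1.png

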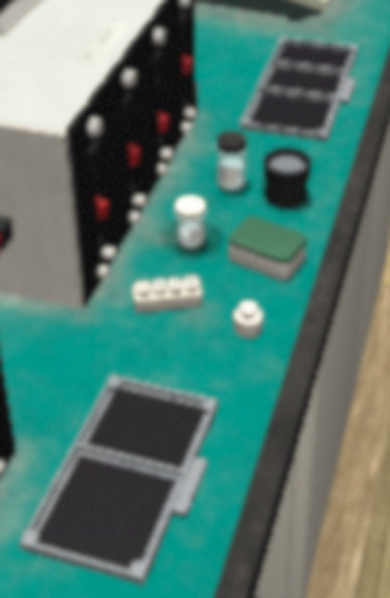

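Run:
```python
from h import *
goto([480,70,340],-90)
c=cam("scene")
for z in (100,120,140,160,180): print(z,up(c,238,171,z).round(), up(c,246,236,0).round())
```

```text
t 0.25 p [ 225.6 -609.3  214.1] f [ 0.  -0.3  1. ] w 1.0
[[ 0.938  0.347 -0.   ]
 [ 0.347 -0.938  0.001]
 [-0.    -0.001 -1.   ]]
turn [-5.000e-02  1.000e-02  2.032e+01] shift [ 474.4 -548.8 -125.4]
100 [693.  98. 100.] [559. 168.   0.]
120 [661. 118. 120.] [559. 168.   0.]
140 [628. 138. 140.] [559. 168.   0.]
160 [596. 159. 160.] [559. 168.   0.]
180 [563. 179. 180.] [559. 168.   0.]
```

Call:
servo_tool(motion=[[0, 0, 2, 0, 0, -60, 1], [0, 0, 4, 30, -35, -120, 1], [0, 0, 6, 70, -80, -125, 1], [0, 0, 8, 110, -130, -125, 1], [0, 0, 10, 160, -180, -125, 1], [0, 0, 12, 200, -230, -125, 1], [0, 0, 14, 240, -280, -125, 1], [0, 0, 16, 285, -330, -125, 1]])

```text
clock: 1.3
eef_pos: [369.8, -222.2, 339.9]
eef_rot: [3.139, 0.116, 0.001]
ft_force: [1.1, 0.6, -0.2]
width: 0.999
```

Run:
```python
from h import *
goto([480,70,340],-90)
```

```text
t 1.3 p [ 369.8 -222.2  339.9] f [ 1.1  0.6 -0.2] w 0.999
[[ 0.997  0.074  0.001]
 [ 0.074 -0.997 -0.001]
 [ 0.001  0.001 -1.   ]]
turn [ 0.05 -0.04  4.24] shift [ 131.5 -283.2   -0.3]
```

Call:
servo_tool(motion=[[0, 0, 1, 26, -57, 0, 1], [0, 0, 2, 52, -114, 0, 1], [0, 0, 3, 79, -170, 0, 1], [0, 0, 4.2, 105, -227, 0, 1], [0, 0, 4.2, 131.5, -283, 0, 1], [0, 0, 4.2, 131.5, -283, 0, 1], [0, 0, 4.2, 131.5, -283, 0, 1]])

```text
clock: 2.17
eef_pos: [479.1, 67.3, 339.3]
eef_rot: [3.141, 0.003, -0.001]
ft_force: [0.2, -0.0, -0.0]
width: 0.998
```

Run:
```python
from h import *
st()
c=cam("wrist");np.save("w1.npy",c,allow_pickle=True);cv2.imwrite("pics/w1.png",cv2.resize(c["c"],(800,600),interpolation=cv2.INTER_CUBIC))
```

```text
t 2.175 p [479.1  67.3 339.3] f [ 0.2 -0.  -0. ] w 0.998
[[ 1.     0.002 -0.001]
 [ 0.002 -1.    -0.001]
 [-0.001  0.001 -1.   ]]
```

View pics/w1.png

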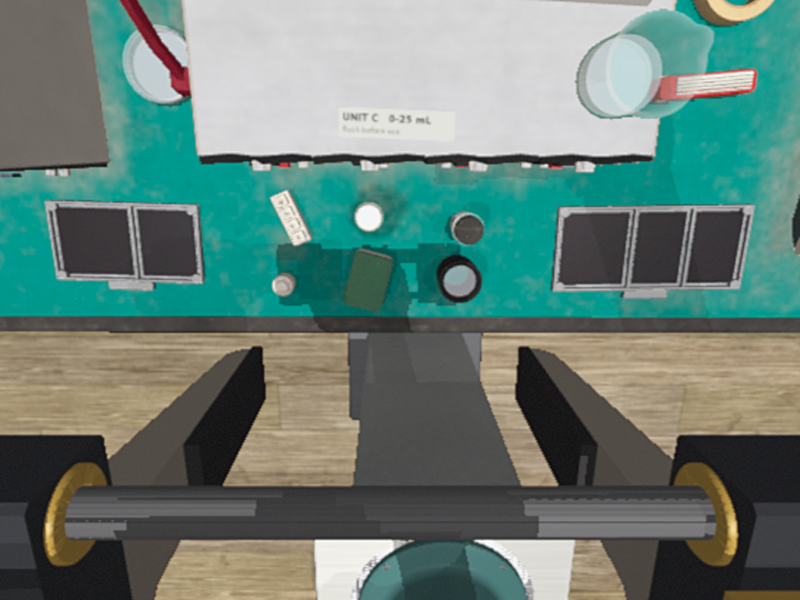

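Run:
```python
from h import *
c=np.load("w1.npy",allow_pickle=True).item()
crop(c,180,125,350,225,4.6,"pics/w1m.png");crop(c,20,130,160,210,5.6,"pics/w1l.png");crop(c,380,130,535,215,5.1,"pics/w1r.png")
```

```text
(no output)
```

View pics/w1m.png

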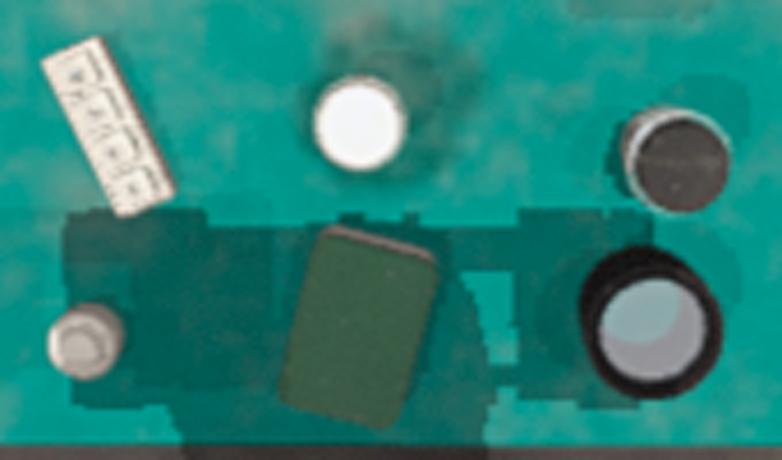

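View pics/w1l.png

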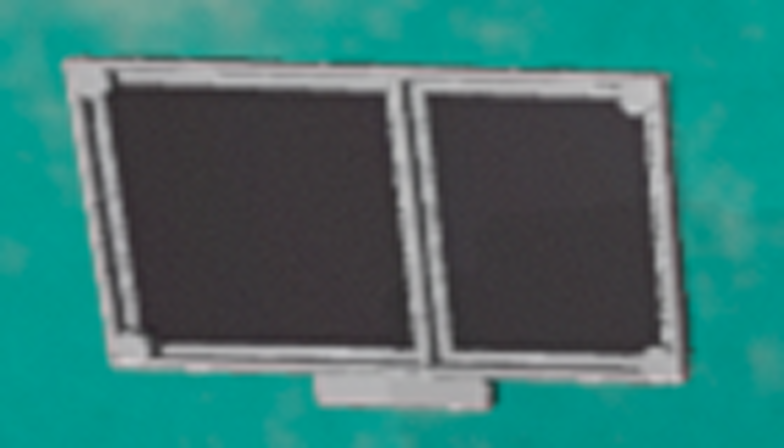

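View pics/w1r.png

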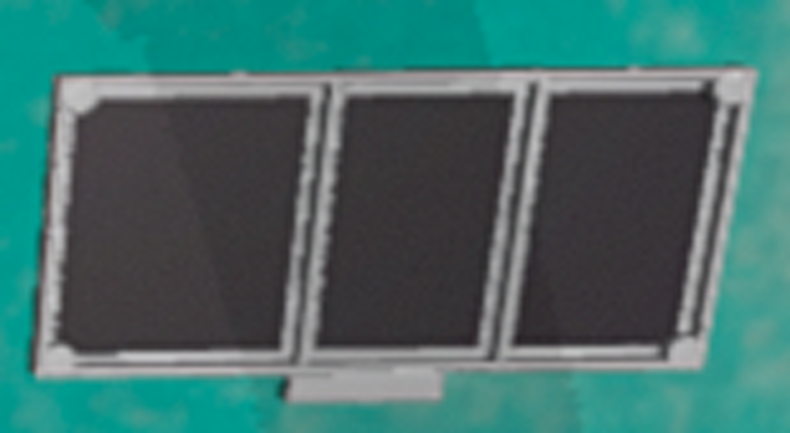

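```bash
cat > m1.py <<'E'
from h import *
c=np.load("w1.npy",allow_pickle=True).item()
M=lambda u,v,z:up(c,180+u/4.6,125+v/4.6,z)[:2]
L=lambda u,v,z:up(c,20+u/5.6,130+v/5.6,z)[:2]
Rr=lambda u,v,z:up(c,380+u/5.1,130+v/5.1,z)[:2]
def rect(n,p):
    p=np.array(p);print(n,"ctr",p.mean(0).round(1),"sides",[round(float(np.linalg.norm(p[i]-p[(i+1)%4])),1) for i in range(4)],"ang",[round(float(np.degrees(np.arctan2(*(p[(i+1)%4]-p[i])[::-1]))),1) for i in range(4)])
rect("t2",[L(*q,7) for q in [(65,58),(668,75),(688,382),(108,368)]])
rect("t3",[Rr(*q,7) for q in [(55,75),(757,68),(703,370),(37,375)]])
rect("term",[M(*q,13) for q in [(40,60),(98,36),(175,190),(122,217)]])
rect("fuse",[M(*q,22) for q in [(325,230),(437,262),(390,430),(280,395)]])
for n,u,v,z in [("wtknob",80,340,22),("wtbody",86,340,8),("short",360,124,40),("tall",683,160,50),("loupe",652,326,40)]: print(n,M(u,v,z).round(1))
print("box front top?",up(c,200*.7,158*.7,180).round(),up(c,655*.7,158*.7,180).round(),"edge",up(c,280,222,0).round())
E
python3 m1.py
```

```text
t2 ctr [466.8 331.6] sides [150.2, 79.5, 151.0, 80.0] ang [-91.4, 177.9, 88.7, -2.6]
t3 ctr [ 462.3 -195.3] sides [192.7, 86.1, 191.7, 85.7] ang [-89.3, -178.7, 90.6, 2.0]
term ctr [493. 164.] sides [19.1, 50.9, 18.7, 52.5] ang [-68.2, -155.4, 116.8, 25.1]
fuse ctr [431.8  88.8] sides [35.4, 55.8, 36.1, 54.3] ang [-106.1, 164.9, 71.6, -15.8]
wtknob [428.5 174.7]
wtbody [424.8 175.8]
short [497.6  86.9]
tall [489.   -4.6]
loupe [438.1   0.7]
box front top? [552. 187. 180.] [553. -99. 180.] edge [387.  57.   0.]
```

Run:
```python
from h import *
o,_=st();print(o["qpos"].round(2))
```

```text
t 2.225 p [479.1  66.5 339.3] f [-0.  -0.2 -0. ] w 1.001
[[ 1.     0.    -0.001]
 [ 0.    -1.    -0.001]
 [-0.001  0.001 -1.   ]]
[ 0.37  0.12 -0.62  1.8   0.07  1.24 -1.84]
```

Call:
servo_tool(motion=[[0, 0, -10.6, 0, 10, 0, 0.6], [0, 0, -21.2, 0, 20, 0, 0.6], [0, 0, -31.8, 0, 30, 0, 0.6], [0, 0, -42.4, 0, 40, 0, 0.6], [0, 0, -53, 0, 50, 0, 0.6], [0, 0, -63.6, 5, 60, 0, 0.6], [0, 0, -74.2, 10, 70, 0, 0.6], [0, 0, -84.8, 10, 70, 0, 0.6]])

```text
clock: 3.22
eef_pos: [489.3, -5.1, 339.5]
eef_rot: [2.316, 2.121, -0.001]
ft_force: [-0.5, 1.3, -0.1]
width: 0.601
```

Run:
```python
from h import *
goto([488,-4.6,200],90)
```

```text
t 3.225 p [489.3  -5.1 339.5] f [-0.5  1.3 -0.1] w 0.601
[[ 0.088  0.996 -0.   ]
 [ 0.996 -0.088 -0.001]
 [-0.001 -0.    -1.   ]]
turn [-6.000e-02  4.000e-02 -9.503e+01] shift [  0.5  -1.3 139.5]
```

Call:
servo_tool(motion=[[0, 0, -10.6, 0, 0, 0, 0.6], [0, 0, -21.2, 0, 0, 0, 0.6], [0, 0, -31.8, 0, 0, 0, 0.6], [0, 0, -42.4, 0, 0, 0, 0.6], [0, 0, -53, 0, 0, 10, 0.6], [0, 0, -63.6, 0, 0, 40, 0.6], [0, 0, -74.2, 0, 0, 80, 0.6], [0, 0, -84.8, 0, 0, 110, 0.6]])

```text
clock: 4.22
eef_pos: [488.6, -4.4, 228.2]
eef_rot: [-0.277, -3.129, 0.003]
ft_force: [-0.1, 0.6, 0.1]
width: 0.599
```

Call:
servo_tool(motion=[[0, 0, -10.2, 0, 0, 20, 0.6], [0, 0, -10.2, 0, 0, 30, 0.6], [0, 0, -10.2, 0, 0, 30, 0.6]])

```text
clock: 4.6
eef_pos: [489.2, -3.1, 199.4]
eef_rot: [-0.009, -3.141, 0.001]
ft_force: [0.0, 0.4, 1.1]
width: 0.607
```

Run:
```python
from h import *
goto([488,-4.6,11],90)
c=cam("wrist");cv2.imwrite("pics/w2.png",c["c"])
for P in ([489,-4.6,50],[438,.7,40],[431.8,88.8,22],[497.6,86.9,40]): print(np.round(pr(c,P)))
```

```text
t 4.6 p [489.2  -3.1 199.4] f [0.  0.4 1.1] w 0.607
[[-1.     0.006 -0.001]
 [ 0.006  1.    -0.   ]
 [ 0.001 -0.    -1.   ]]
turn [-0.03 -0.04 -0.35] shift [  1.   -1.4 188.4]
[271. 191.]
[276. 135.]
[368. 126.]
[366. 197.]
```

View pics/w2.png

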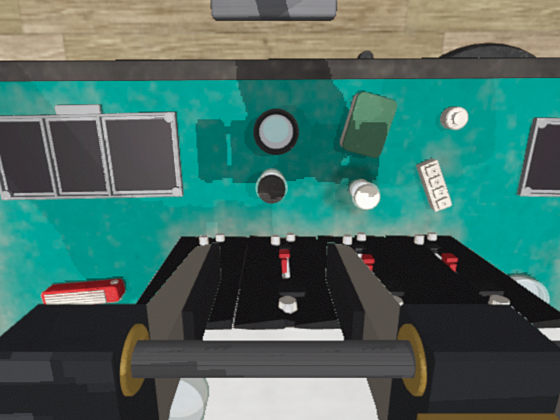

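Run:
```python
from h import *
c=cam("wrist");crop(c,220,80,500,240,2.85,"pics/w2c.png")
print(up(c,270,187,50),up(c,275,131,40),up(c,280,237,0),[up(c,288,296,z).round() for z in(120,140,160)],[up(c,285,330,z).round() for z in(150,180)])
s=cam("scene")
print([up(s,140+313/2.8,160+70/2.8,z).round() for z in (130,140,150,160)])
```

```text
[485.58201918  -4.92326051  50.        ] [ 4.35572185e+02 -1.27355934e-01  4.00000000e+01] [554.06502897   5.40212432   0.        ] [array([558.,   9., 120.]), array([546.,   8., 140.]), array([535.,   8., 160.])] [array([568.,   6., 150.]), array([547.,   5., 180.])]
[array([566., 141., 130.]), array([551., 151., 140.]), array([536., 161., 150.]), array([521., 171., 160.])]
```

View pics/w2c.png

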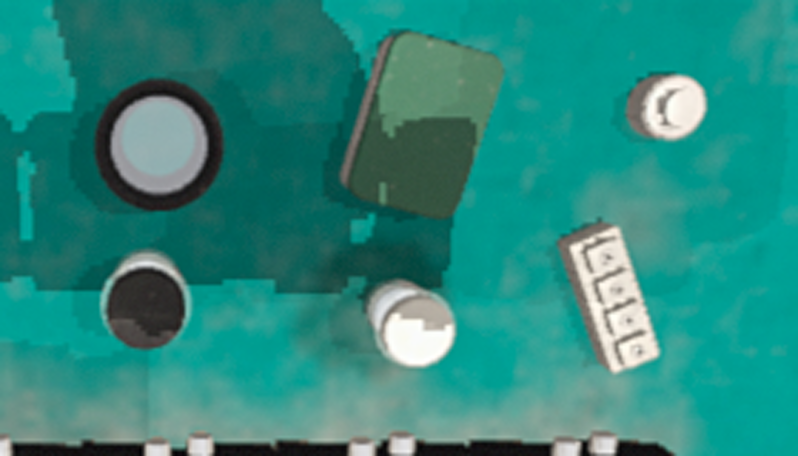

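Run:
```python
from h import *
c=cam("wrist");np.save("w2.npy",c,allow_pickle=True)
M=lambda u,v,z:up(c,220+u/2.85,80+v/2.85,z)[:2].round(1)
print("tall",M(146,308,50),"loupe",M(159,145,40),"short",M(417,328,40),"wt",M(683,106,22))
f=np.array([M(*q,22) for q in[(393,32),(505,68),(452,219),(345,187)]]);print(f,f.mean(0))
t=np.array([M(*q,20) for q in[(578,238),(617,222),(660,352),(618,372)]]);print(t,t.mean(0))
t=np.array([M(*q,14) for q in[(578,238),(617,222),(660,352),(618,372)]]);print(t.mean(0))
goto([487.2,-4.8,11],90)
```

```text
tall [487.3  -3.4] loupe [436.    0.9] short [496.7  87.8] wt [424.9 176.2]
[[401.2  77.8]
 [412.6 115.6]
 [462.6 102. ]
 [451.5  64.6]] [431.975  90.   ]
[[469.6 147.1]
 [464.  160. ]
 [510.9 181.3]
 [518.4 167.2]] [490.725 163.9  ]
[492.075 166.725]
t 4.8 p [490.   -2.2 200.4] f [ 0.1 -0.7 -0.4] w 0.601
[[-1.     0.003  0.002]
 [ 0.003  1.    -0.001]
 [-0.002 -0.001 -1.   ]]
turn [-0.04  0.09 -0.15] shift [  3.1  -2.5 189.4]
```

Call:
servo_tool(motion=[[0, 0, 0, 2, -1.5, 40, 0.6], [0, 0, 0, 2, -1.5, 90, 0.6], [0, 0, 0, 2, -1.5, 130, 0.6], [0, 0, 0, 2, -1.5, 165, 0.6], [0, 0, 0, 2, -1.5, 185, 0.6], [0, 0, 0, 2, -1.5, 187, 0.6], [0, 0, 0, 2, -1.5, 187, 0.6]], squeeze=15)

```text
clock: 5.68
eef_pos: [488.5, -3.4, 13.5]
eef_rot: [0.002, 3.14, -0.0]
ft_force: [0.7, 0.7, 0.3]
width: 0.6
```

Run:
```python
from h import *
goto([487.5,-4.2,11],90)
c=cam("wrist");cv2.imwrite("pics/w3.png",c["c"])
```

```text
t 5.675 p [488.5  -3.4  13.5] f [0.7 0.7 0.3] w 0.6
[[-1.     0.001  0.002]
 [ 0.001  1.    -0.   ]
 [-0.002 -0.    -1.   ]]
turn [-0.01  0.1  -0.08] shift [ 1.  -0.8  2.5]
```

View pics/w3.png

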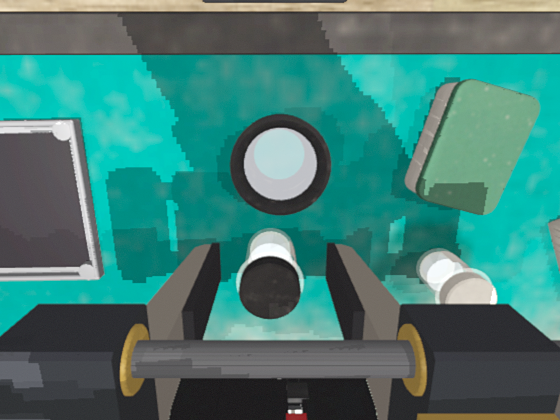

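Call:
servo_tool(motion=[[0, 0, 0, 0, 0, 0, 0.15], [0, 0, 0, 0, 0, 0, 0.15], [0, 0, 0, 0, 0, 0, 0.15], [0, 0, 0, 0, 0, 0, 0.15]], squeeze=15)

```text
clock: 6.22
eef_pos: [487.8, -3.8, 12.8]
eef_rot: [0.002, 3.141, -0.001]
ft_force: [-0.6, -0.4, 2.7]
width: 0.31
```

Call:
servo_tool(motion=[[0, 0, 0, 0, 0, -15, 0.15], [0, 0, 0, 0, 0, -50, 0.15], [0, 0, 0, 5, 30, -85, 0.15], [0, 0, 0, 10, 80, -95, 0.15], [0, 0, 0, 15, 130, -95, 0.15], [0, 0, 0, 20, 185, -95, 0.15], [0, 0, 0, 22, 240, -95, 0.15], [0, 0, 0, 22, 295, -85, 0.15]])

```text
clock: 7.22
eef_pos: [466.2, 293.6, 99.0]
eef_rot: [0.002, 3.14, 0.001]
ft_force: [0.4, 0.6, -0.7]
width: 0.307
```

Run:
```python
from h import *
goto([465.7,291.1,16],88.5)
c=cam("wrist");cv2.imwrite("pics/w4.png",c["c"])
```

```text
t 7.225 p [466.2 293.6  99. ] f [ 0.4  0.6 -0.7] w 0.307
[[-1.     0.001  0.002]
 [ 0.001  1.     0.001]
 [-0.002  0.001 -1.   ]]
turn [0.05 0.11 1.42] shift [ 0.6 -2.5 83. ]
```

View pics/w4.png

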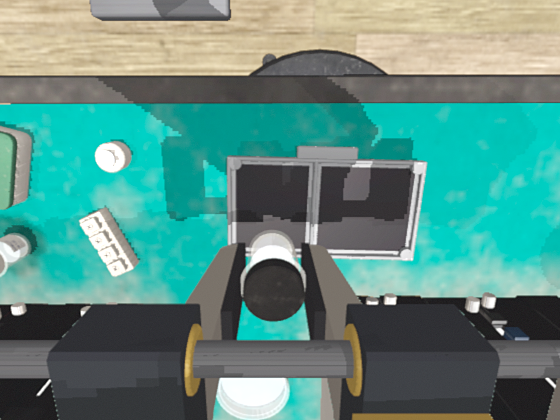

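Run:
```python
from h import *
c=cam("wrist");crop(c,215,140,435,270,3.6,"pics/w4c.png");np.save("w4.npy",c,allow_pickle=True)
```

```text
(no output)
```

View pics/w4c.png

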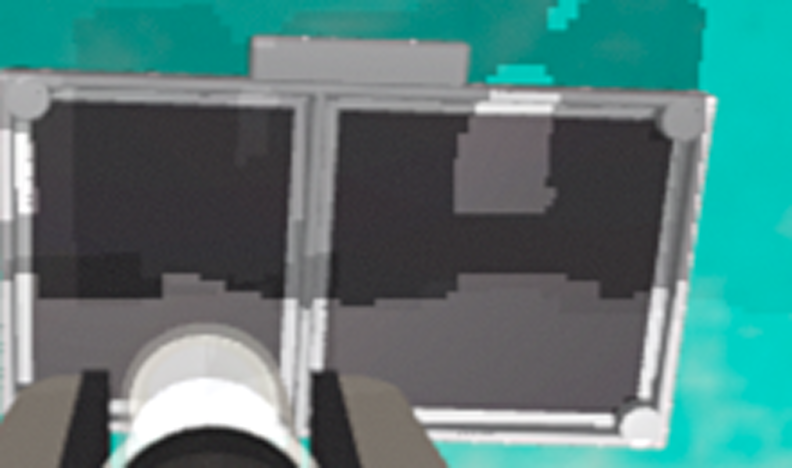

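Run:
```python
from h import *
c=np.load("w4.npy",allow_pickle=True).item()
M=lambda u,v,z:up(c,215+u/3.6,140+v/3.6,z)[:2]
p=[M(*q,7) for q in[(0,70),(713,97),(668,448)]]
print(np.round(p,1),(p[0]+p[2])/2, np.linalg.norm(p[1]-p[0]),np.linalg.norm(p[2]-p[1]),np.degrees(np.arctan2(*(p[1]-p[0])[::-1])))
```

```text
[[425.4 260.8]
 [430.1 408.1]
 [509.5 407.3]] [467.46315469 334.05130223] 147.41192594771337 79.4400094591626 88.20471957873949
```

Call:
servo_tool(motion=[[0, 0, 1.4, 0, -1.5, 30, 0.15], [0, 0, 1.4, 0, -1.5, 60, 0.15], [0, 0, 1.4, 0, -1.5, 78, 0.15], [0, 0, 1.4, 0, -1.5, 83, 0.15], [0, 0, 1.4, 0, -1.5, 83.5, 0.15], [0, 0, 1.4, 0, -1.5, 83.5, 0.15]])

```text
clock: 8.07
eef_pos: [466.4, 290.3, 14.9]
eef_rot: [0.041, 3.14, 0.001]
ft_force: [0.9, -0.3, -0.2]
width: 0.31
```

Run:
```python
from h import *
st()
c=cam("wrist");cv2.imwrite("pics/w5.png",c["c"])
```

```text
t 8.075 p [466.4 290.3  14.9] f [ 0.9 -0.3 -0.2] w 0.31
[[-1.     0.026  0.001]
 [ 0.026  1.     0.001]
 [-0.001  0.001 -1.   ]]
```

View pics/w5.png

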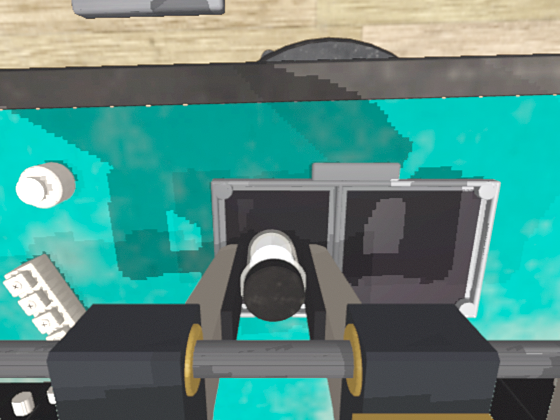

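Call:
servo_tool(motion=[[0, 0, 0, 0, 0, 0.5, 0.15], [0, 0, 0, 0, 0, 0.5, 0.55], [0, 0, 0, 0, 0, 0.5, 0.55], [0, 0, 0, 0, 0, -10, 0.6], [0, 0, 0, 0, 0, -50, 0.65], [0, 0, 0, 0, 0, -90, 0.65]])

```text
clock: 8.88
eef_pos: [465.5, 290.1, 105.4]
eef_rot: [-0.04, -3.141, 0.0]
ft_force: [0.4, -0.1, -0.5]
width: 0.652
```

Call:
servo_tool(motion=[[0, 0, 0, 5, -50, 0, 0.65], [0, 0, -0.5, 10, -105, 0, 0.65], [0, 0, -1, 15, -165, 0, 0.65], [0, 0, -1.5, 20, -220, 0, 0.65], [0, 0, -1.5, 25, -265, 0, 0.65], [0, 0, -1.5, 29, -289, 0, 0.65], [0, 0, -1.5, 29, -289, 0, 0.65]])

```text
clock: 9.75
eef_pos: [429.3, 0.0, 104.4]
eef_rot: [0.005, 3.141, -0.002]
ft_force: [-0.2, 0.6, 0.2]
width: 0.652
```

Run:
```python
from h import *
goto([437,.8,12],90)
c=cam("wrist");cv2.imwrite("pics/w6.png",c["c"]);s=cam("side");cv2.imwrite("pics/s6.png",s["c"])
```

```text
t 9.75 p [429.3   0.  104.4] f [-0.2  0.6  0.2] w 0.652
[[-1.     0.003  0.   ]
 [ 0.003  1.    -0.001]
 [-0.    -0.001 -1.   ]]
turn [-0.06  0.01 -0.2 ] shift [-7.7  0.9 92.4]
```

View pics/w6.png

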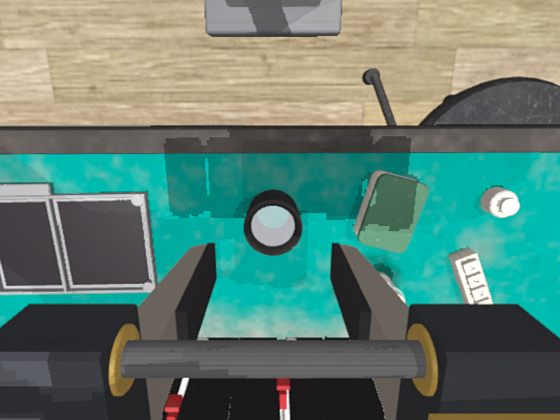

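View pics/s6.png

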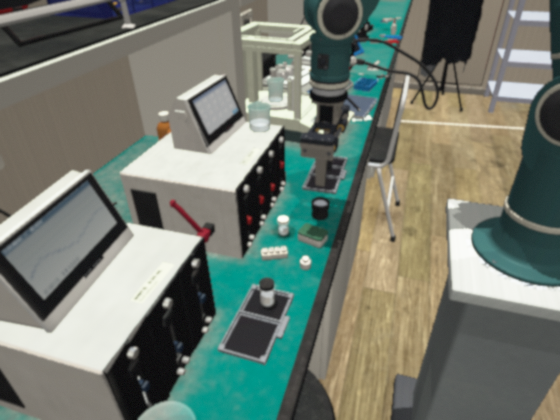

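Call:
servo_tool(motion=[[0, 0, 0, -7.5, 0.8, 25, 0.65], [0, 0, 0, -7.5, 0.8, 60, 0.65], [0, 0, 0, -7.5, 0.8, 85, 0.65], [0, 0, 0, -7.5, 0.8, 91, 0.65], [0, 0, 0, -7.5, 0.8, 91, 0.3], [0, 0, 0, -7.5, 0.8, 91, 0.3], [0, 0, 0, -7.5, 0.8, 91, 0.3], [0, 0, 0, -7.5, 0.8, 91, 0.3]], squeeze=15)

```text
clock: 10.85
eef_pos: [437.8, 2.7, 13.9]
eef_rot: [-0.0, 3.14, 0.0]
ft_force: [-0.1, 0.7, 5.5]
width: 0.447
```

Call:
servo_tool(motion=[[0, 0, 0, 0, 0, -15, 0.3], [0, 0, 0, 0, 0, -50, 0.3], [0, 0, 0, -5, 30, -85, 0.3], [0, 0, 0, -10, 80, -105, 0.3], [0, 0, 0, -15, 135, -110, 0.3], [0, 0, 0, -20, 190, -110, 0.3], [0, 0, 0, -25, 250, -110, 0.3], [0, 0, 0, -31, 310, -110, 0.3]])

```text
clock: 11.85
eef_pos: [467.9, 314.0, 124.0]
eef_rot: [0.0, 3.141, -0.001]
ft_force: [0.1, 0.1, 0.2]
width: 0.447
```

Run:
```python
from h import *
goto([467.5,365,16],88.5)
c=cam("wrist");cv2.imwrite("pics/w7.png",c["c"])
```

```text
t 11.85 p [467.9 314.  124. ] f [0.1 0.1 0.2] w 0.447
[[-1.  0.  0.]
 [ 0.  1. -0.]
 [-0. -0. -1.]]
turn [-0.02  0.02  1.49] shift [  0.4  51.1 108. ]
```

View pics/w7.png

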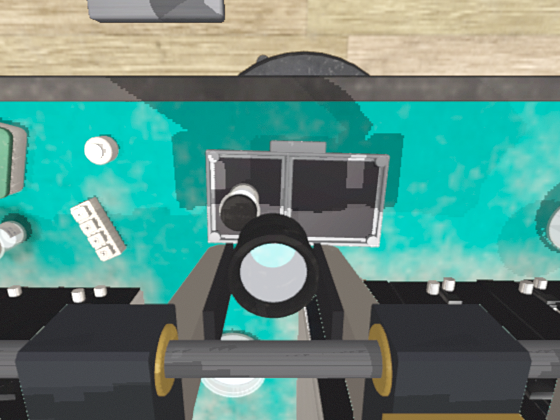

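Call:
servo_tool(motion=[[0, 0, 1.5, 0, 30, 0, 0.3], [0, 0, 1.5, 0, 51, 20, 0.3], [0, 0, 1.5, 0, 51, 60, 0.3], [0, 0, 1.5, 0, 51, 90, 0.3], [0, 0, 1.5, 0, 51, 104, 0.3], [0, 0, 1.5, 0, 51, 107.5, 0.3], [0, 0, 1.5, 0, 51, 108, 0.3]])

```text
clock: 12.78
eef_pos: [468.3, 364.0, 16.3]
eef_rot: [0.041, 3.14, 0.002]
ft_force: [-0.7, 0.6, 1.1]
width: 0.448
```

Run:
```python
from h import *
st()
c=cam("wrist");cv2.imwrite("pics/w8.png",c["c"])
```

```text
t 12.775 p [468.3 364.   16.3] f [-0.7  0.6  1.1] w 0.448
[[-1.     0.026  0.001]
 [ 0.026  1.     0.001]
 [-0.001  0.001 -1.   ]]
```

View pics/w8.png

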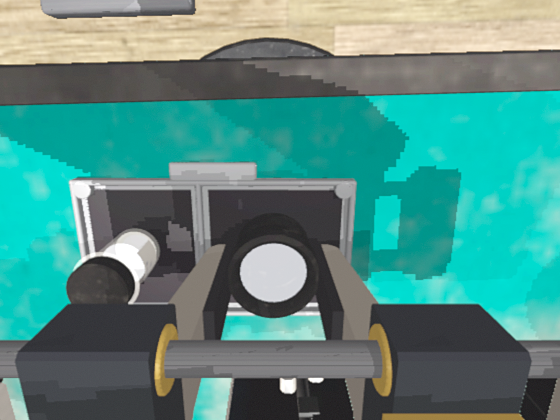

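Call:
servo_tool(motion=[[0, 0, 0, 0, 0, 0.5, 0.3], [0, 0, 0, 0, 0, 0.5, 0.57], [0, 0, 0, 0, 0, 0.5, 0.57], [0, 0, 0, 0, 0, -10, 0.57], [0, 0, 0, 0, 0, -50, 0.57], [0, 0, 0, 0, 0, -90, 0.57], [0, 0, 0, 8, -40, -100, 0.5]])

```text
clock: 13.7
eef_pos: [459.6, 327.7, 118.7]
eef_rot: [0.035, 3.137, 0.009]
ft_force: [-0.3, -0.5, -0.7]
width: 0.509
```

Call:
servo_tool(motion=[[0, 0, -0.7, 9, -50, 0, 0.5], [0, 0, -1.5, 18, -100, 0, 0.5], [0, 0, -1.5, 26, -148, 0, 0.5], [0, 0, -1.5, 26, -148, 0, 0.5], [0, 0, -1.5, 26, -148, 0, 0.5]])

```text
clock: 14.32
eef_pos: [429.6, 177.2, 115.8]
eef_rot: [-0.0, 3.14, 0.001]
ft_force: [0.3, 1.4, -0.4]
width: 0.501
```

Run:
```python
from h import *
goto([426,175.5,7],90)
c=cam("wrist");cv2.imwrite("pics/w9.png",c["c"]);s=cam("side");crop(s,210,240,330,370,4,"pics/s9.png")
print(pr(c,[426,175.5,22]))
```

```text
t 14.325 p [429.6 177.2 115.8] f [ 0.3  1.4 -0.4] w 0.501
[[-1.    -0.     0.001]
 [-0.     1.     0.001]
 [-0.001  0.001 -1.   ]]
turn [0.05 0.08 0.02] shift [  3.7  -1.8 108.8]
(np.float64(269.8864918568429), np.float64(203.86327670599945))
```

View pics/w9.png

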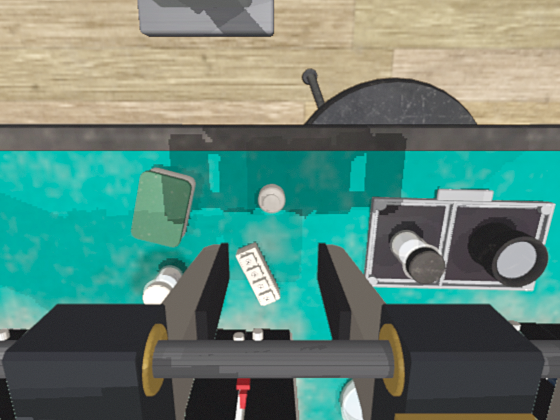

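View pics/s9.png

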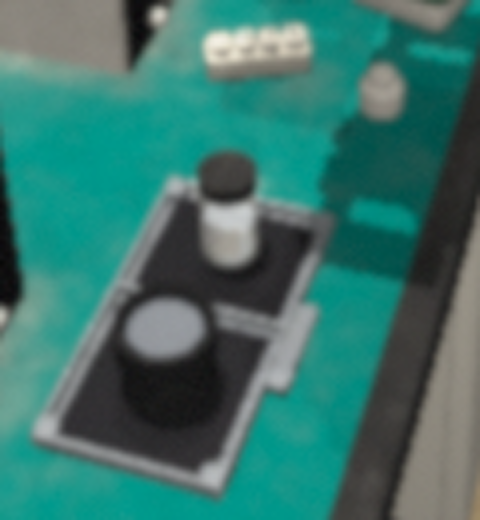

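Call:
servo_tool(motion=[[0, 0, 0, 4.5, -1, 30, 0.5], [0, 0, 0, 4.5, -1, 70, 0.5], [0, 0, 0, 4.5, -1, 98, 0.5], [0, 0, 0, 4.5, -1, 107.5, 0.5], [0, 0, 0, 4.5, -1, 108, 0.5], [0, 0, 0, 4.5, -1, 108, 0.5]], squeeze=20)

```text
clock: 15.18
eef_pos: [425.1, 176.4, 7.9]
eef_rot: [-0.002, 3.14, 0.001]
ft_force: [0.8, -0.5, 0.8]
width: 0.501
```

Call:
servo_tool(motion=[[0, 0, 0, 0, 0, 0, 0.05], [0, 0, 0, 0, 0, 0, 0.05], [0, 0, 0, 0, 0, 0, 0.05], [0, 0, 0, 0, 0, 0, 0.05]])

```text
clock: 15.68
eef_pos: [424.8, 175.5, 7.4]
eef_rot: [-0.0, 3.141, -0.0]
ft_force: [-0.4, 0.1, 2.8]
width: 0.209
```

Run:
```python
from h import *
st()
c=cam("wrist");crop(c,180,150,380,320,4,"pics/w10.png")
```

```text
t 15.675 p [424.8 175.5   7.4] f [-0.4  0.1  2.8] w 0.209
[[-1.    -0.     0.001]
 [-0.     1.    -0.   ]
 [-0.001 -0.    -1.   ]]
```

View pics/w10.png

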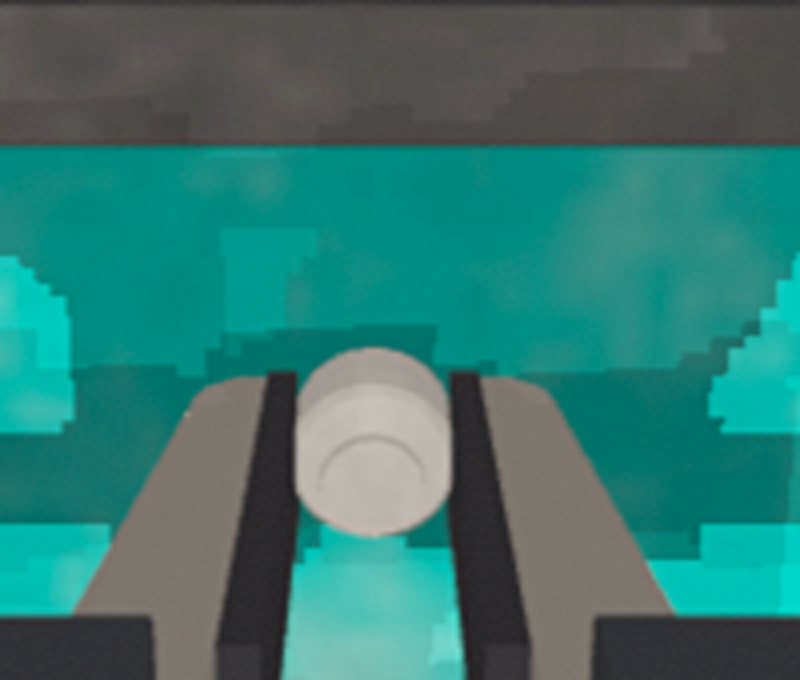

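Call:
servo_tool(motion=[[0, 0, 0, 0, 0, -10, 0.05], [0, 0, 0, 0, 0, -45, 0.05], [0, 0, 0, -3, -30, -85, 0.05], [0, 0, 0, -7, -80, -100, 0.05], [0, 0, 0, -12, -135, -100, 0.05], [0, 0, 0, -18, -195, -100, 0.05], [0, 0, 0, -24, -255, -100, 0.05], [0, 0, 0, -30, -315, -100, 0.05]])

```text
clock: 16.73
eef_pos: [454.5, -141.3, 107.7]
eef_rot: [-0.001, 3.141, -0.0]
ft_force: [1.0, -0.1, -0.9]
width: 0.214
```

Call:
servo_tool(motion=[[0, 0, 0, -5, -45, 0, 0.05], [0, 0, 0, -8, -65, 0, 0.05], [0, 0, 0, -8, -65, 0, 0.05], [0, 0, 0, -8, -65, 0, 0.05]])

```text
clock: 17.23
eef_pos: [462.7, -202.0, 107.2]
eef_rot: [0.006, -3.141, -0.002]
ft_force: [0.0, -0.1, -0.9]
width: 0.215
```

Run:
```python
from h import *
goto([462.4,-204.3,10],90.8)
c=cam("wrist");cv2.imwrite("pics/w11.png",c["c"]);crop(c,150,150,400,300,3.2,"pics/w11c.png");np.save("w11.npy",c,allow_pickle=True)
```

```text
t 17.225 p [ 462.7 -202.   107.2] f [ 0.  -0.1 -0.9] w 0.215
[[-1.    -0.004 -0.   ]
 [-0.004  1.     0.001]
 [ 0.     0.001 -1.   ]]
turn [ 0.06 -0.01 -0.6 ] shift [ 0.2 -2.4 97.2]
```

View pics/w11.png

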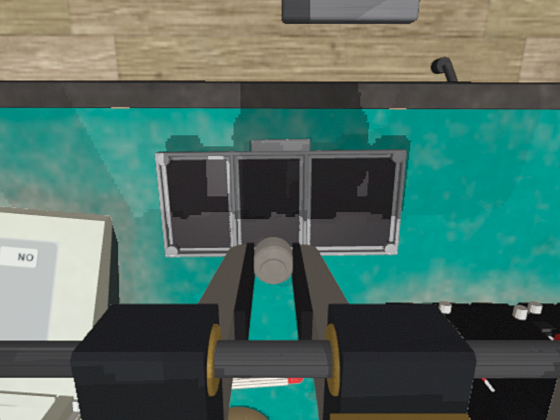

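View pics/w11c.png

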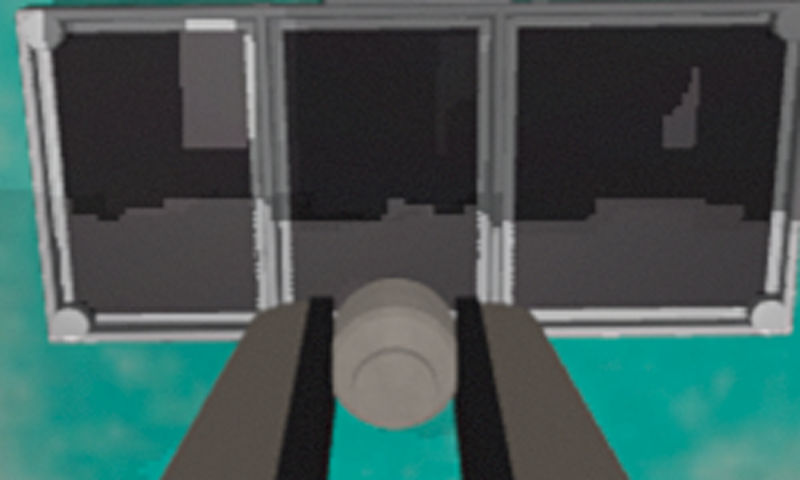

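Run:
```python
from h import *
c=np.load("w11.npy",allow_pickle=True).item()
p=[up(c,*q,7)[:2] for q in[(155.5,153),(407,151),(397.5,254),(166,256.5)]]
print(np.round(p,1),np.mean(p,0),np.linalg.norm(p[1]-p[0]),np.degrees(np.arctan2(*(p[1]-p[0])[::-1])),np.degrees(np.arctan2(*(p[2]-p[3])[::-1])))
for z in (0,40,80,120): print(z,up(c,110,216,z).round(),up(c,118,290,z).round())
```

```text
[[ 421.  -290.7]
 [ 418.7  -99.8]
 [ 503.2  -98.4]
 [ 506.2 -289.4]] [ 462.27658579 -194.56888981] 190.90653929910707 90.70016868211174 90.88530072908587
0 [ 474. -335.    0.] [ 541. -336.    0.]
40 [ 461. -316.   40.] [ 519. -317.   40.]
80 [ 448. -296.   80.] [ 496. -297.   80.]
120 [ 435. -277.  120.] [ 474. -278.  120.]
```

Run:
```python
from h import *
s=cam("scene");w=np.load("w1.npy",allow_pickle=True).item()
crop(s,330,90,490,220,5,"pics/s12.png");crop(s,330,40,490,220,4,"pics/s12.png")
```

```text
(no output)
```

View pics/s12.png

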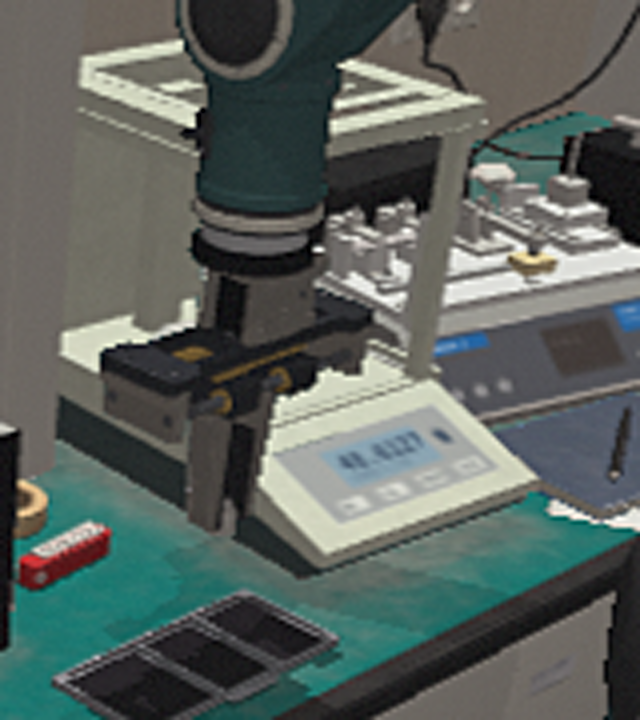

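Run:
```python
from h import *
s=cam("scene")
print(up(s,407.5,184,0),up(s,330+60/4,40+430/4,0), [up(s,330+62/4,40+360/4,z).round() for z in(30,50,70)],[up(s,330+265/4,40+480/4,z).round() for z in(30,50,70)],[up(s,330+410/4,40+375/4,z).round() for z in(40,60,80)])
```

```text
[ 489.38418318 -347.94239608    0.        ] [ 7.79899931e+02 -3.77227806e+02  1.13686838e-13] [array([ 835., -430.,   30.]), array([ 802., -396.,   50.]), array([ 769., -362.,   70.])] [array([ 575., -392.,   30.]), array([ 550., -359.,   50.]), array([ 524., -326.,   70.])] [array([ 620., -621.,   40.]), array([ 593., -581.,   60.]), array([ 566., -541.,   80.])]
```

Call:
servo_tool(motion=[[0, 0, -0.6, 0, -1.5, 30, 0.05], [0, 0, -0.6, 0, -1.5, 65, 0.05], [0, 0, -0.6, 0, -1.5, 88, 0.05], [0, 0, -0.6, 0, -1.5, 96.5, 0.05], [0, 0, -0.6, 0, -1.5, 97.5, 0.05], [0, 0, -0.6, 0, -1.5, 97.5, 0.05]])

```text
clock: 18.12
eef_pos: [463.3, -205.8, 10.2]
eef_rot: [-0.018, 3.14, -0.001]
ft_force: [-0.2, -0.8, -0.4]
width: 0.212
```

Run:
```python
from h import *
st()
c=cam("wrist");crop(c,140,140,420,330,2.8,"pics/w13.png")
```

```text
t 18.125 p [ 463.3 -205.8   10.2] f [-0.2 -0.8 -0.4] w 0.212
[[-1.    -0.011  0.001]
 [-0.011  1.    -0.   ]
 [-0.001 -0.    -1.   ]]
```

View pics/w13.png

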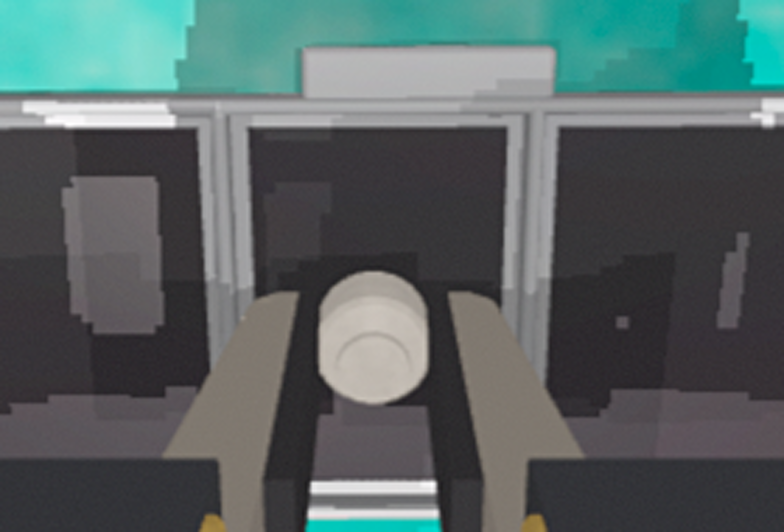

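Call:
servo_tool(motion=[[0, 0, 0, 0, 0, 0.4, 0.05], [0, 0, 0, 0, 0, 0.4, 0.36], [0, 0, 0, 0, 0, 0.4, 0.36], [0, 0, 0, 0, 0, -10, 0.36], [0, 0, 0, 0, 0, -50, 0.5], [0, 0, 0, 0, 0, -90, 0.65], [0, 0, 0, 4, 40, -100, 0.65]])

```text
clock: 19.05
eef_pos: [460.1, -168.4, 112.4]
eef_rot: [-0.008, 3.137, -0.004]
ft_force: [0.2, 0.7, 0.3]
width: 0.642
```

Call:
servo_tool(motion=[[0, 0, 4, 4, 50, 0, 0.65], [0, 0, 8, 10, 105, 0, 0.65], [0, 0, 12, 16, 160, 0, 0.65], [0, 0, 16, 22, 215, 0, 0.65], [0, 0, 16, 25, 254, 0, 0.65], [0, 0, 16, 25, 254, 0, 0.65], [0, 0, 16, 25, 254, 0, 0.65]])

```text
clock: 19.92
eef_pos: [430.5, 87.2, 109.8]
eef_rot: [0.42, 3.113, -0.001]
ft_force: [-0.6, -0.0, -0.7]
width: 0.649
```

Run:
```python
from h import *
goto([432,89.4,8],74.5)
c=cam("wrist");cv2.imwrite("pics/w14.png",c["c"]);s=cam("scene");crop(s,340,170,430,230,8,"pics/s14.png");np.save("w14.npy",c,allow_pickle=True)
```

```text
t 19.925 p [430.5  87.2 109.8] f [-0.6 -0.  -0.7] w 0.649
[[-0.964  0.265  0.   ]
 [ 0.265  0.964 -0.001]
 [-0.    -0.001 -1.   ]]
turn [-0.04  0.02  0.12] shift [ -0.8   2.6 101.8]
```

View pics/w14.png

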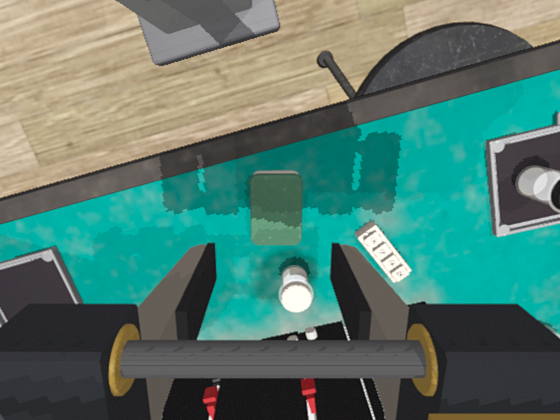

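View pics/s14.png

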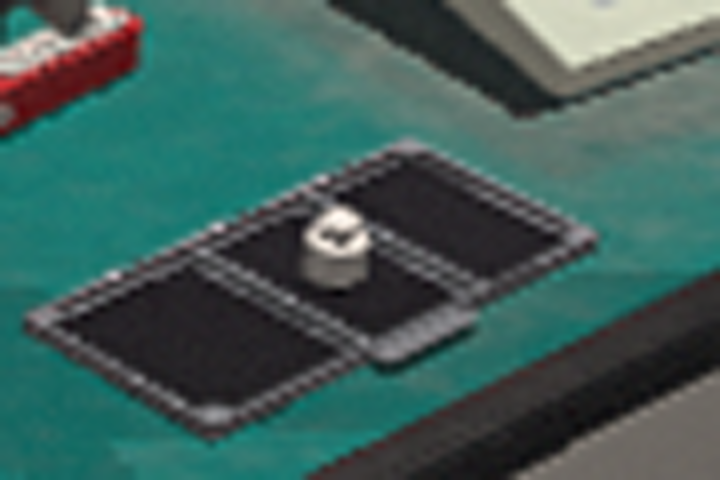

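Call:
servo_tool(motion=[[0, 0, 0, -0.8, 2.8, 30, 0.65], [0, 0, 0, -0.8, 2.8, 70, 0.65], [0, 0, 0, -0.8, 2.8, 95, 0.65], [0, 0, 0, -0.8, 2.8, 101.5, 0.65], [0, 0, 0, -0.8, 2.8, 101.5, 0.3], [0, 0, 0, -0.8, 2.8, 101.5, 0.3], [0, 0, 0, -0.8, 2.8, 101.5, 0.3], [0, 0, 0, -0.8, 2.8, 101.5, 0.3]], squeeze=20)

```text
clock: 21.02
eef_pos: [432.8, 90.1, 9.0]
eef_rot: [0.421, 3.111, -0.0]
ft_force: [-0.0, -1.0, 6.2]
width: 0.432
```

Run:
```python
from h import *
st()
goto([461.5,-138.3,110],90.8)
```

```text
t 21.025 p [432.8  90.1   9. ] f [-0.  -1.   6.2] w 0.432
[[-0.964  0.266  0.002]
 [ 0.266  0.964 -0.   ]
 [-0.002  0.    -1.   ]]
t 21.025 p [432.8  90.1   9. ] f [-0.  -1.   6.2] w 0.432
[[-0.964  0.266  0.002]
 [ 0.266  0.964 -0.   ]
 [-0.002  0.    -1.   ]]
turn [-1.00e-02  1.00e-01 -1.62e+01] shift [ -88.5 -212.6 -100.9]
```

Call:
servo_tool(motion=[[0, 0, 0, 0, 0, -10, 0.3], [0, 0, 0, 0, 0, -50, 0.3], [0, 0, -4, -18, -42, -85, 0.3], [0, 0, -8, -36, -85, -100, 0.3], [0, 0, -12, -53, -127, -100, 0.3], [0, 0, -16.2, -70, -170, -100, 0.3], [0, 0, -16.2, -88.5, -212, -100, 0.3], [0, 0, -16.2, -88.5, -212, -100, 0.3]])

```text
clock: 22.02
eef_pos: [460.9, -141.4, 108.3]
eef_rot: [-0.012, 3.142, -0.001]
ft_force: [-0.3, -0.0, -0.8]
width: 0.426
```

Run:
```python
from h import *
goto([461.5,-138,11.2],90.8)
c=cam("wrist");cv2.imwrite("pics/w15.png",c["c"])
```

```text
t 22.025 p [ 460.9 -141.4  108.3] f [-0.3 -0.  -0.8] w 0.426
[[-1.    -0.008  0.   ]
 [-0.008  1.    -0.001]
 [-0.    -0.001 -1.   ]]
turn [-0.04  0.   -0.37] shift [-0.6  3.4 97. ]
```

View pics/w15.png

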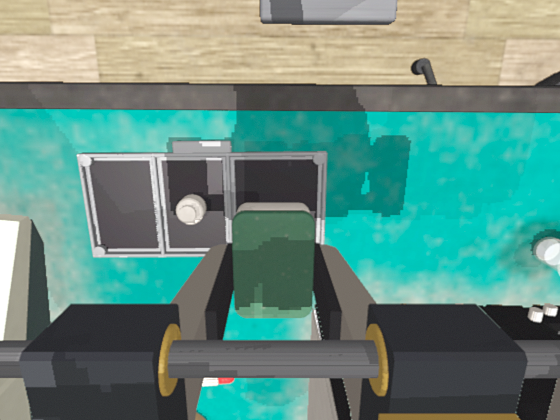

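Call:
servo_tool(motion=[[0, 0, -0.4, -0.5, 3, 30, 0.3], [0, 0, -0.4, -0.5, 3, 65, 0.3], [0, 0, -0.4, -0.5, 3, 88, 0.3], [0, 0, -0.4, -0.5, 3, 96, 0.3], [0, 0, -0.4, -0.5, 3, 97.3, 0.3], [0, 0, -0.4, -0.5, 3, 97.3, 0.3]])

```text
clock: 22.82
eef_pos: [462.1, -134.4, 11.6]
eef_rot: [-0.034, 3.14, -0.001]
ft_force: [-0.4, -0.2, -0.3]
width: 0.422
```

Run:
```python
from h import *
st()
c=cam("wrist");cv2.imwrite("pics/w16.png",c["c"])
```

```text
t 22.825 p [ 462.1 -134.4   11.6] f [-0.4 -0.2 -0.3] w 0.422
[[-1.    -0.022  0.001]
 [-0.022  1.    -0.   ]
 [-0.001 -0.    -1.   ]]
```

View pics/w16.png

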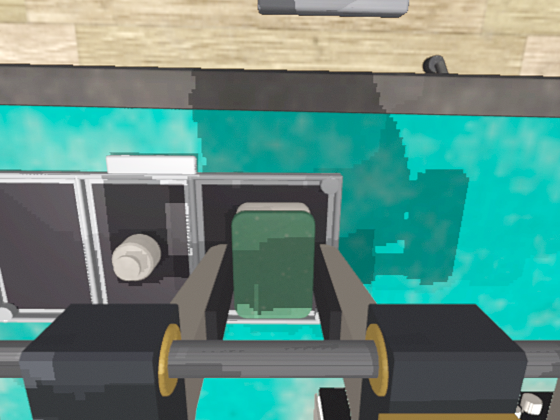

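Call:
servo_tool(motion=[[0, 0, 0, 0, -3, 0.6, 0.3], [0, 0, 0, 0, -3, 0.8, 0.3], [0, 0, 0, 0, -3, 0.8, 0.55], [0, 0, 0, 0, -3, 0.8, 0.55], [0, 0, 0, 0, -3, -10, 0.55], [0, 0, 0, 0, -3, -50, 0.6], [0, 0, 0, 0, -3, -95, 0.7], [0, 0, 0, 0, -3, -110, 0.75]])

```text
clock: 23.88
eef_pos: [462.9, -137.9, 123.5]
eef_rot: [-0.033, 3.138, -0.003]
ft_force: [0.2, -0.4, -0.6]
width: 0.748
```

Run:
```python
from h import *
c=cam("wrist");cv2.imwrite("pics/w17.png",c["c"])
goto([489.5,165.5,115],90)
```

```text
t 23.925 p [ 463.1 -138.2  123.8] f [0.8 0.5 0.9] w 0.752
[[-1.    -0.021  0.004]
 [-0.021  1.    -0.002]
 [-0.004 -0.002 -1.   ]]
turn [-0.14  0.23  1.21] shift [-32.8 303.1   8.2]
```

View pics/w17.png

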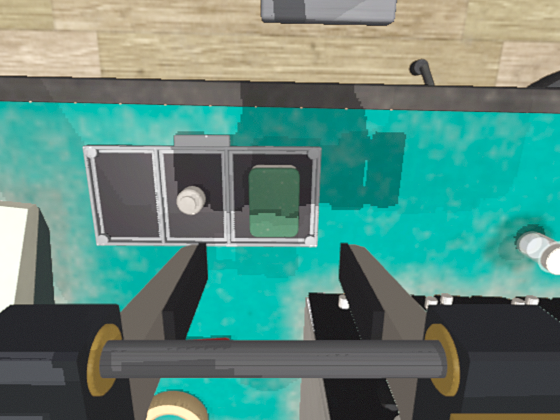

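Call:
servo_tool(motion=[[0, 0, 0.4, -4, 40, 0, 0.75], [0, 0, 0.8, -8, 95, 0, 0.75], [0, 0, 1.2, -12, 155, 0, 0.75], [0, 0, 1.2, -17, 215, 0, 0.75], [0, 0, 1.2, -21, 270, 0, 0.75], [0, 0, 1.2, -25, 303, 0, 0.75], [0, 0, 1.2, -25, 303, 0, 0.75], [0, 0, 1.2, -25, 303, 0, 0.75]])

```text
clock: 24.92
eef_pos: [479.5, 164.6, 119.8]
eef_rot: [-0.0, -3.14, 0.002]
ft_force: [-0.3, -0.7, 0.7]
width: 0.749
```

Run:
```python
from h import *
c=cam("wrist");cv2.imwrite("pics/w18.png",c["c"]);np.save("w18.npy",c,allow_pickle=True);crop(c,180,160,380,310,4,"pics/w18c.png")
goto([489,165.5,7],90);print(pr(c,[492,165.5,20]))
```

```text
t 24.975 p [479.8 164.1 119.9] f [ 0.3 -0.5  0.4] w 0.755
[[-1.     0.001 -0.002]
 [ 0.001  1.    -0.001]
 [ 0.002 -0.001 -1.   ]]
turn [-0.08 -0.09 -0.07] shift [ -9.4   1.5 112.9]
(np.float64(273.50913055439474), np.float64(221.51667213940596))
```

View pics/w18c.png

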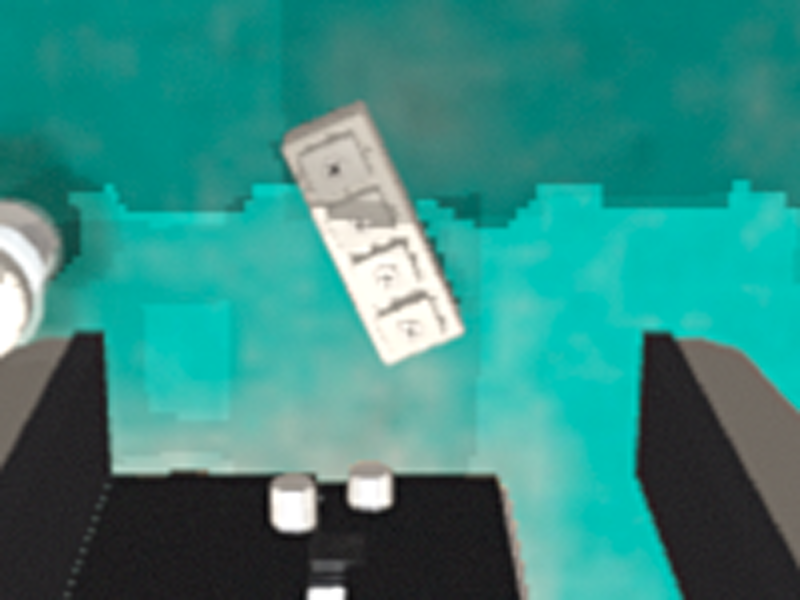

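Call:
servo_tool(motion=[[0, 0, 0, -7, 1, 30, 0.75], [0, 0, 0, -7, 1, 70, 0.75], [0, 0, 0, -7, 1, 100, 0.75], [0, 0, 0, -7, 1, 111, 0.75], [0, 0, 0, -7, 1, 113, 0.75], [0, 0, 0, -7, 1, 113, 0.75]], squeeze=12)

```text
clock: 25.72
eef_pos: [487.9, 166.8, 8.7]
eef_rot: [0.0, 3.14, 0.001]
ft_force: [-0.0, -0.6, -0.4]
width: 0.75
```

Call:
servo_tool(motion=[[0, 0, 0, 0, 0, 0, 0.4], [0, 0, 0, 0, 0, 0, 0.3], [0, 0, 0, 0, 0, 0, 0.25], [0, 0, 0, 0, 0, 0, 0.2], [0, 0, 0, 0, 0, 0, 0.1], [0, 0, 0, 0, 0, 0, 0.05], [0, 0, 0, 0, 0, 0, 0.05]])

```text
clock: 26.6
eef_pos: [487.1, 166.9, 7.8]
eef_rot: [0.001, -3.142, 0.0]
ft_force: [-0.3, 0.4, 0.2]
width: 0.197
```

Run:
```python
from h import *
st()
c=cam("wrist");crop(c,180,160,380,310,4,"pics/w19.png")
```

```text
t 26.6 p [487.1 166.9   7.8] f [-0.3  0.4  0.2] w 0.197
[[-1. -0. -0.]
 [-0.  1. -0.]
 [ 0. -0. -1.]]
```

View pics/w19.png

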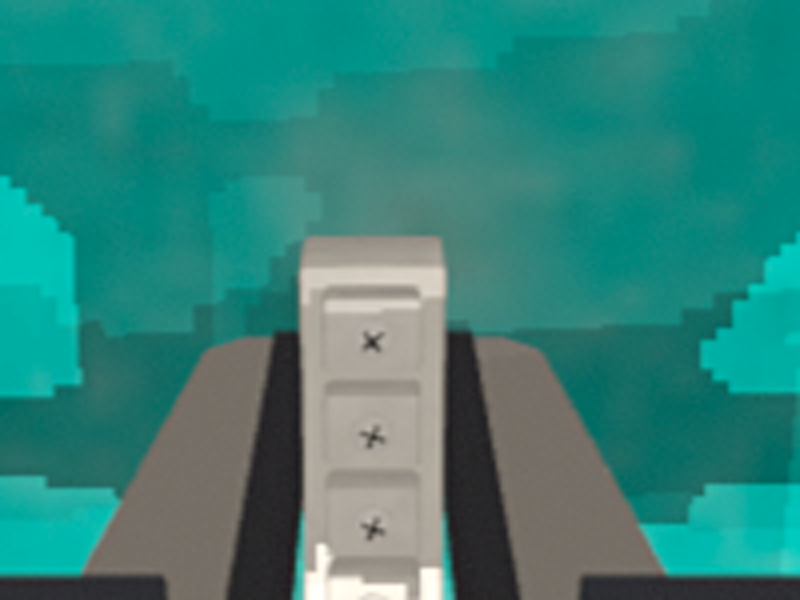

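Call:
servo_tool(motion=[[0, 0, 0, 0, 0, 0, 0.05], [0, 0, 0, 0, 0, -12, 0.05], [0, 0, 0, 2, 0, -50, 0.05], [0, 0, 0, 8, -15, -90, 0.05], [0, 0, 0, 14, -60, -105, 0.05], [0, 0, 0, 20, -115, -105, 0.05], [0, 0, 0, 25, -175, -105, 0.05], [0, 0, 0, 26, -235, -105, 0.05]], squeeze=20)

```text
clock: 27.65
eef_pos: [460.9, -70.0, 113.7]
eef_rot: [-0.002, 3.141, -0.001]
ft_force: [1.1, -0.3, -0.1]
width: 0.19
```

Call:
servo_tool(motion=[[0, 0, 0, 0, -50, 0, 0.05], [0, 0, -0.8, 0, -105, 0, 0.05], [0, 0, -0.8, 0, -155, 0, 0.05], [0, 0, -0.8, 0, -190, 0, 0.05], [0, 0, -0.8, 0, -190, 0, 0.05], [0, 0, -0.8, 0, -190, 0, 0.05]])

```text
clock: 28.4
eef_pos: [461.3, -257.2, 113.2]
eef_rot: [-0.024, 3.141, 0.001]
ft_force: [0.2, -0.1, 0.4]
width: 0.19
```

Run:
```python
from h import *
c=cam("wrist");cv2.imwrite("pics/w20.png",c["c"])
goto([461,-261.3,10],90.8)
```

```text
t 28.45 p [ 461.4 -256.8  113.2] f [-0.5  0.4  0.2] w 0.191
[[-1.    -0.016  0.   ]
 [-0.016  1.     0.   ]
 [-0.     0.    -1.   ]]
turn [0.02 0.01 0.13] shift [  0.5  -4.6 103.2]
```

View pics/w20.png

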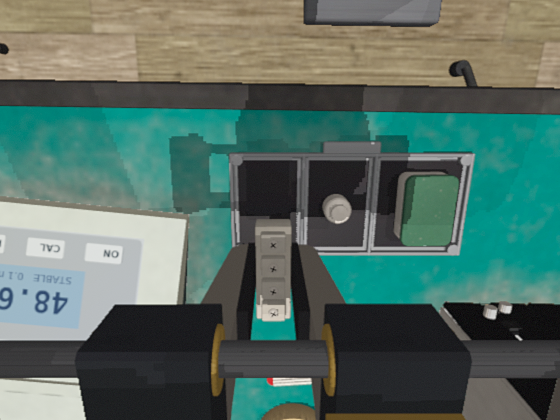

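Call:
servo_tool(motion=[[0, 0, 0, 1, -4.5, 30, 0.05], [0, 0, 0, 1, -4.5, 68, 0.05], [0, 0, 0, 1, -4.5, 94, 0.05], [0, 0, 0, 1, -4.5, 102, 0.05], [0, 0, 0, 1, -4.5, 103, 0.05], [0, 0, 0, 1, -4.5, 103, 0.05]])

```text
clock: 29.2
eef_pos: [461.2, -262.5, 10.7]
eef_rot: [-0.024, 3.14, -0.001]
ft_force: [0.5, -0.5, 0.1]
width: 0.191
```

Run:
```python
from h import *
c=cam("wrist");cv2.imwrite("pics/w21.png",c["c"])
st()
```

```text
t 29.25 p [ 461.  -262.8   10.7] f [ 0.8 -0.2 -0.2] w 0.19
[[-1.    -0.015  0.001]
 [-0.015  1.    -0.001]
 [-0.001 -0.001 -1.   ]]
```

View pics/w21.png

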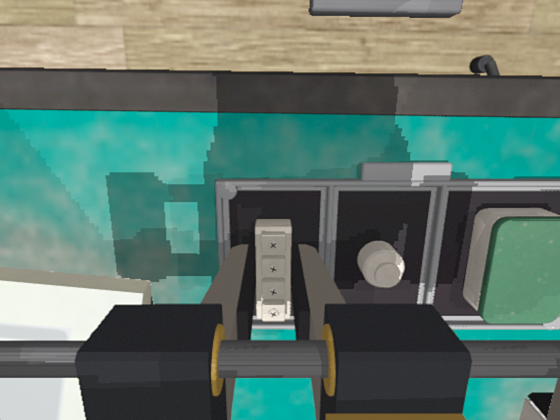

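Run:
```python
from h import *
c=cam("wrist");crop(c,200,170,350,330,4,"pics/w22.png")
for v,z in((220,15),(220,9),(232,15),(232,22),(186,7),(190,2),(320,15),(319,7)): print(v,z,up(c,273,v,z).round(1))
```

```text
220 15 [ 438.2 -262.6   15. ]
220 9 [ 440.2 -262.6    9. ]
232 15 [ 444.5 -262.5   15. ]
232 22 [ 441.9 -262.6   22. ]
186 7 [ 422.9 -262.9    7. ]
190 2 [ 426.2 -262.8    2. ]
320 15 [ 494.6 -261.8   15. ]
319 7 [ 499.3 -261.7    7. ]
```

View pics/w22.png

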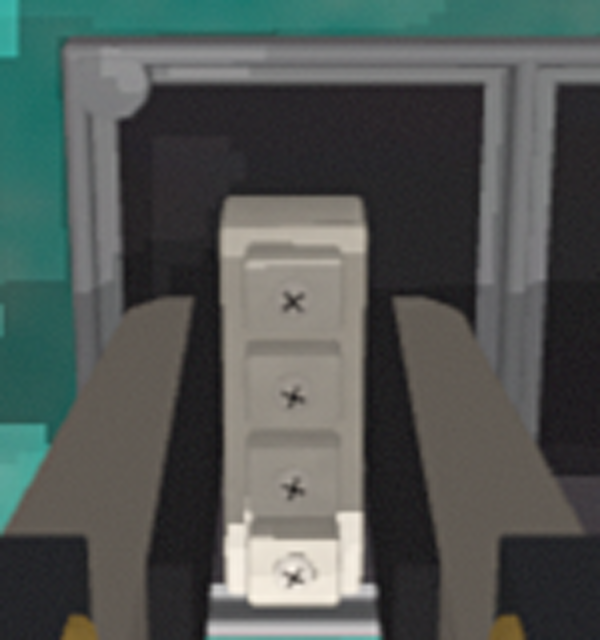

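Call:
servo_tool(motion=[[0, 0, 0, 4, 1, 0, 0.05], [0, 0, 0, 4, 1, 0.8, 0.05], [0, 0, 0, 4, 1, 0.8, 0.32], [0, 0, 0, 4, 1, 0.8, 0.32], [0, 0, 0, 4, 1, -10, 0.32], [0, 0, 0, 4, 1, -50, 0.32], [0, 0, 0, 4, 1, -100, 0.32], [0, 0, 0, 4, 1, -130, 0.32]])

```text
clock: 30.3
eef_pos: [457.2, -261.8, 142.6]
eef_rot: [-0.023, 3.139, -0.002]
ft_force: [0.5, -0.4, 0.3]
width: 0.319
```

Call:
servo_tool(motion=[[0, 0, 0, 20, 50, -50, 0.5], [0, 0, 0, 20, 80, -100, 0.5], [0, 0, 0, 20, 80, -100, 0.5], [0, 0, 0, 20, 80, -100, 0.5]])

```text
clock: 30.8
eef_pos: [435.0, -182.7, 240.0]
eef_rot: [-0.022, 3.141, -0.003]
ft_force: [-0.9, 0.0, -0.8]
width: 0.499
```

Run:
```python
from h import *
st()
c=cam("wrist");np.save("w23.npy",c,allow_pickle=True);cv2.imwrite("pics/w23.png",cv2.resize(c["c"],(800,600),interpolation=cv2.INTER_CUBIC));s=cam("scene");crop(s,150,160,420,310,2.9,"pics/s23.png")
s=cam("side");crop(s,210,140,360,370,2.6,"pics/si23.png")
```

```text
t 30.8 p [ 435.  -182.7  240. ] f [-0.9  0.  -0.8] w 0.499
[[-1.    -0.014  0.   ]
 [-0.014  1.    -0.002]
 [-0.    -0.002 -1.   ]]
```

View pics/w23.png

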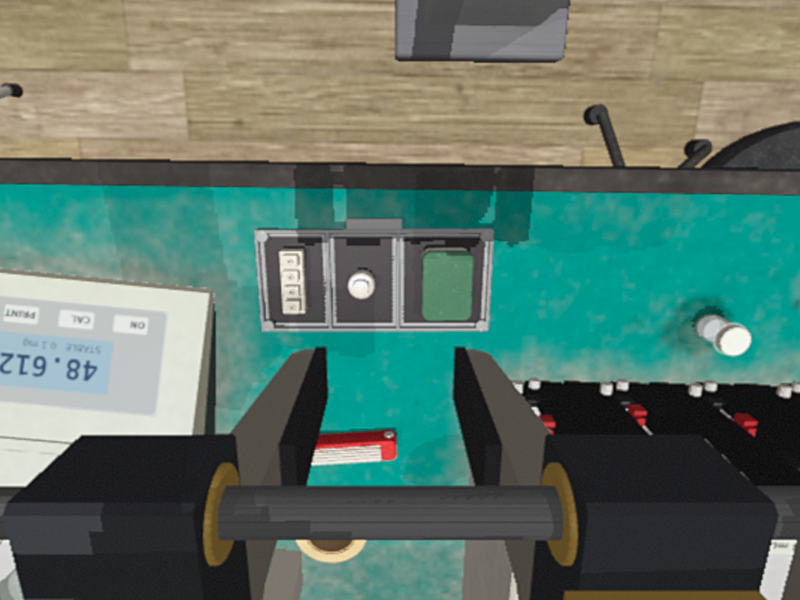

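View pics/s23.png

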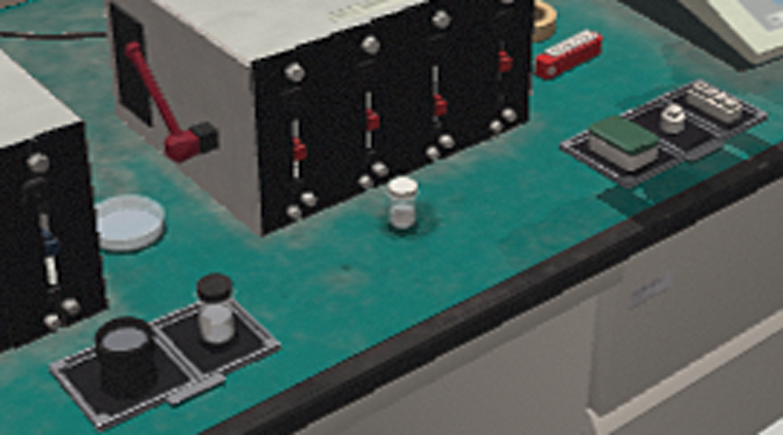

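View pics/si23.png

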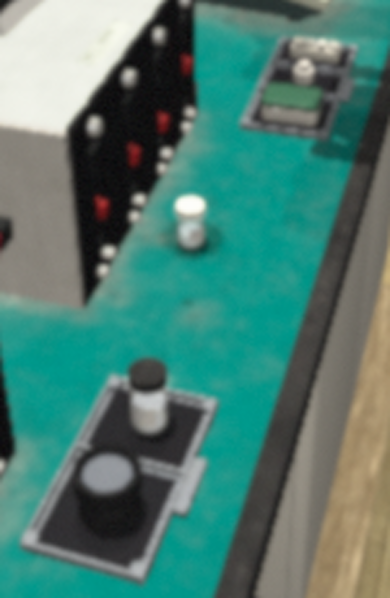

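Run:
```python
from h import *
c=np.load("w23.npy",allow_pickle=True).item()
k=0.7
th=np.radians(.8);o=np.array([462.3,-195]);
def loc(p): d=p[:2]-o; return np.array([np.cos(th)*d[0]+np.sin(th)*d[1],-np.sin(th)*d[0]+np.cos(th)*d[1]]).round(1)
p=np.mean([up(c,u*k,v*k,24) for u,v in[(422,250),(473,250),(472,321),(422,321)]],0);print("fuse",loc(p))
print("wt",loc(up(c,359*k,286*k,24)))
print("term",loc(np.mean([up(c,u*k,v*k,15) for u,v in[(280,248),(304,248),(306,315),(281,315)]],0)))
p=[up(c,u*k,v*k,7)[:2] for u,v in[(256,230),(493,230),(488,330),(263,331)]];print(np.mean(p,0))
w=np.load("w4.npy",allow_pickle=True).item()
crop(c,170,150,360,245,4.2,"pics/w23c.png")
```

```text
fuse [-0.8 58.3]
wt [ -0.9 -11.3]
term [ -1.7 -65.2]
[ 462.2193681  -194.21922694]
```

View pics/w23c.png

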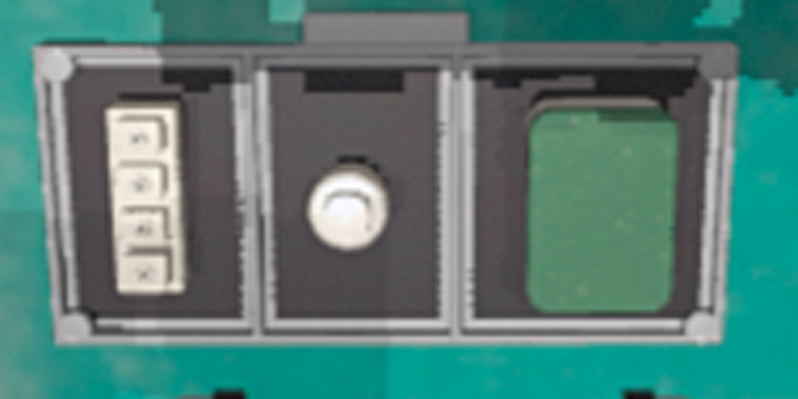

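All three service-kit items measure near the centre of their compartments, and the inspection kit stands correctly in the scene and side views. The short vial and hex-key set look untouched, so I'm handing in.

Run:
```python
from h import *
w=cam("wrist");s=cam("side");a=np.load("w2.npy",allow_pickle=True).item();c=np.load("w23.npy",allow_pickle=True).item()
print("short now",up(c,733*.7,340*.7,40).round(1))
print(env.hand_in())
```

```text
short now [496.3  85.9  40. ]
the job is handed in; nothing more can be done
None
```

Both kits are made up and the job is handed in, at about 31 s on the robot's clock. The hand-in reports no verdict, so what follows is from my own checks.

**Balance service kit (three-compartment tray):** I measured these positions in the tray frame from the last wrist picture. All are inside the allowed ranges.

| Item | x (mm) | y (mm) |
|---|---|---|
| Fuse tin | -0.8 | 58.3 |
| Steel weight | -0.9 | -11.3 |
| Terminal block | -1.7 | -65.2 |

**Inspection kit (two-compartment tray):** The loupe is in the wider compartment and the tall vial in the narrower one. In the last scene and side pictures both stand upright and clear of the rims. I did not re-measure their positions after release; they were set down within about 2 mm of the compartment centres by the arm's readout.

**Bystanders:** The short vial now measures (496, 86) mm, against about (497, 87) mm at the start. The hex-key set looks unmoved in the pictures, but I did not measure it.

**Disagreements:**
- **Position readings:** Views before and after the half turn of the gripper differed by 1–3 mm, which is about the calibration error. I averaged them for grasping.
- **Terminal block:** It lay about 25° off the jaws, and the instrument box behind left no room to turn the gripper to match. I let the closing jaws turn the block straight, and it lifted and set down cleanly.

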